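Park the blue objective in its carousel cup

TASK

Turn the objective carousel by its central black bar knob until the empty blue-ringed cup faces the orange pointer on the carousel's foot and let it stand there. Only then take the blue-banded objective from the mat and set it down gently, upright, in that blue cup, leaving the cup at the pointer and the yellow and green objectives on the mat where they stand.

Things in the scene. Friction and masses are not known exactly. Their poses are not given: they have to be found in the camera images.
- turntable (a joint): Angle of the grey turntable (256 mm disc, top 45 mm above the table) on its white foot. 0 = blue cup faces the orange pointer, which lies on a tongue reaching 180 mm from the axis, roughly towards the robot; positive = counter-clockwise from above. Starts between 0.6 and 1.4, so turn it clockwise. Light friction (0.05 N m), no detents, stays where left, stops at +-3.1.
- knob (a point): Point on the turntable's vertical axis, in its bar knob, 100 mm above the table. The knob is a black bar 60 mm long, 16 mm thick, from 75 to 117 mm above the table, in line with the blue cup. x runs along the bar, away from the blue cup, y across it, z up; the frame turns with the turntable.
- blue_cup (a point): Centre of the floor of the empty blue-ringed cup on the turntable, 45 mm above the table, 95 mm from the axis. Round, 50 mm inside, 8 mm deep, rim 4 mm thick with its top 53 mm above the table. Axes as the knob. Like cups at 90 degree steps: yellow and green are empty, red (opposite) holds an objective, top 105 mm above the table.
- blue_centre (a point): Microscope objective standing lens up: steel barrel 34 mm in diameter, 60 mm tall (straight for the lower 46 mm, then tapering to 20 mm) with a blue band and a blue shoulder round the nose; about 180 g. This point is on its axis, half-way up, 30 mm above its base; z is up. The one to load. It stands on a 3 mm thick black mat to the left of the carousel.
- yellow_centre (a point): Microscope objective standing lens up: steel barrel 34 mm in diameter, 60 mm tall (straight for the lower 46 mm, then tapering to 20 mm) with a yellow band and a yellow shoulder round the nose; about 180 g. This point is on its axis, half-way up, 30 mm above its base; z is up. A bystander on the same mat, to be left standing.
- green_centre (a point): Microscope objective standing lens up: steel barrel 34 mm in diameter, 60 mm tall (straight for the lower 46 mm, then tapering to 20 mm) with a green band and a green shoulder round the nose; about 180 g. This point is on its axis, half-way up, 30 mm above its base; z is up. A bystander on the same mat, to be left standing.
There are look-alikes about, which are no part of the job. Leave any purple look-alike of the part that bears blue_centre alone.

How it is judged:
On the way:
1. the blue cup has been turned to face the orange pointer (within 10 degrees) and stands still there, while the blue objective is still where it stood on the mat (value of joint turntable between -0.175 and 0.175 rad and velocity of joint turntable between -0.05 and 0.05 rad/s and distance of blue_centre from where it was at the start of the episode below 0.03 m), for 0.3 s.
At the end, for the whole second after the job is handed in: The blue cup faces the pointer within 10 degrees and is at rest; the blue objective stands upright on the floor of the blue cup (within 12 mm of its centre, within 7 degrees of upright) (value of joint turntable between -0.175 and 0.175 rad and horizontal distance between blue_centre and blue_cup below 0.012 m and z of blue_centre in the frame of blue_cup between 0.025 and 0.034 m and angle between blue_centre's own z axis and vertical below 0.12 rad and velocity of joint turntable between -0.05 and 0.05 rad/s); the robot touches nothing.
It fails at once if the blue objective is dropped (falls freely from more than about 20 mm, reaching 0.6 m/s) (contact force between the fingers and blue_objective below 0.2 N and linear speed of blue_objective above 0.6 m/s).
It fails at once if the blue objective is pressed hard onto the carousel (over 60 N) (contact force between blue_objective and carousel above 60 N).
It fails at once if the yellow or green objective is moved by more than 30 mm or tipped over (distance of any of yellow_centre, green_centre from where it was at the start of the episode above 0.03 m or angle between any of yellow_centre, green_centre's own z axis and vertical above 0.5 rad).
It also fails if it takes over 54 s, if anything falls off the work surface, if the arm or the gripper's body presses on something with over 40 N, if the wrist force passes 120 N, or if a joint passes its speed limit or range.

ROBOT

A 7-joint arm with a two-finger parallel gripper is mounted at the origin on the work surface. World frame = base frame: x ahead of the robot, y to its left, z up, the work surface at z = 0. Lengths are in m, angles in rad, forces in N, time in s.
With the tool pointing down it reaches from about 0.4 to 0.85 m from the base axis. Payload 10.4 kg.
Tool frame: the origin (TCP) lies between the finger pads; the fingertips stand 22 mm ahead of it and the grasp point (between the pads) lies 3 mm ahead of it; x points along the fingers, y is the direction in which the jaws open and shut, and the axes are right-handed (so a half turn about x gives the same grasp; the last joint's range is limited). The gripper opens to 85 mm and grips with 20 to 120 N. Pads are 22 mm wide; open, the fingers measure 114 mm over their backs; the gripper's body (76 mm by 85 mm) begins 54 mm behind the grasp point. The pads swing forward as they close: fully open they stand 13 mm farther back than shut.
Start: joints at [-1.3, 0.332, -0.065, 1.46, 0.022, 1.35, -0.088], TCP at [0.181, 0.598, 0.253] pointing down, gripper open.
Joint ranges: [-2.6, 2.6], [-0.5, 2.12], [-1.47, 1.34], [0.16, 2.42], [-1.27, 4.41], [0.06, 2.06], [-2.6, 2.6]. Speed limits (rad/s): [2.22, 2.22, 2.79, 2.79, 3.14, 3.14, 3.14].

INTERFACE

Orientations are given as a unit quaternion [w, x, y, z].
In Python, from workcell import r gives the robot as it stands.
- The arm moves only by the tool step_arm, never from a script. Its argument "commands" is one flat list of numbers, 7 for each row, row after row: the shift along the tool's x, y, z normalised to -1 to 1, where 1 is 3 cm, then the turn, a rotation vector about the tool's x, y, z normalised to -1 to 1, where 1 is 180 degrees, then the gripper's target within -1 to 1 (fully open at 1, half-way at 0, shut at -1). A call has 1 to 8 rows; each row shifts and turns the commanded pose from where the row before left it, along the tool's axes as they then stand; what a row does not reach is not made up. A row lasts 1/10 s, in which the tool goes at most 50 mm and 8.59 degrees, less where a joint would pass 70% of its speed; a pose out of reach is approached as far as the arm can. A call with a number of a shift or a turn outside -1 to 1 is refused whole. A call with a gripper value outside its range is refused whole. The fingers move at their own pace and stop on an object; the grip force is fixed at half the most. Time passes only in rows, so rows that do not move let the fingers close. It gives the time, the measured TCP pose, the force and the opening at its end, in the units of the state.
- r.sense(): the state, without advancing time (a new reading comes with each control period).
- r.read_camera(name): name is "side" or "top"; returns a dict with "img" (384x512x3 uint8, blue, green, red), "range_z" (384x512 float32, m along the optical axis (not along the pixel's ray), 0 where there is no reading), "fx", "fy", "cx", "cy" (pixels), "R" (3x3) and "t" (3): a world point X has camera coordinates R X + t. Camera axes: x right, y down, z forward; pixel columns grow to the right and rows downward; lengths in m; the calibration is good to about 2 mm. A picture is of the moment at which its call begins.
- r.job_done(): hands the job in, once; it reports no verdict.
Trained networks look in the newest picture that a camera, given by its name, has taken for a name from the list of things; names that differ only in an ending like _2 or _b are one class to them, and where a whole thing is asked for, a point or a joint stands for the part that bears it (a point fixed in the world has none). Each returns a list of dicts, best first, with "conf" (0 to 1); they miss things now and then, are a little off and sometimes report something else, mostly with a low value. They report only what shows in the picture. A call takes as long as a camera call. They do not tell look-alikes from the thing itself.
- r.find_in(camera, name): "location" ([x, y, z] in m, in the coordinates of the camera as it stood for that picture, good to about 4 mm: the middle of the surface that is visible of it).
- r.landmark_of(camera, name): "location" ([x, y, z] in m, in the coordinates of the camera as it stood for that picture, good to about 4 mm: a listed point, or the origin of a listed thing).
The state is a dict: "time": time; "joint_pos": joint angles; "joint_vel": joint speeds; "joint_torque": joint torques, N m; "ee_pos": TCP position; "tool_rot": TCP orientation; "wrist_force": force on the tool from outside, world axes, zero at the start; "ft_torque": the same for the moment, N m; "finger_gap": finger opening in m.
Only numpy, scipy, OpenCV 4.12 (cv2) and the standard library are available. Lean on these libraries where they do the work, as an engineer would, in place of code of your own. Each camera call takes 0.05 s, during which the arm holds its last target.

## Working session

There is one attempt and no reset: what is moved stays moved. The work goes in short steps, Python scripts to look and compute and a tool call to move; the robot and the scene stay as the last step left them, time stands still between calls to the robot, and variables do not carry over. Pictures are saved under pics/ and viewed, and the job is handed in when it is done.

Besides the shell and the picture viewer there is one more tool, called after ">>>" by a JSON object that holds its "op" and its "data". step_arm: Moves the arm, as the interface text tells. Its arguments: {"type":"object","properties":{"commands":{"type":"array"}},"required":["commands"]}

```bash
mkdir -p pics; ls
cat > h.py <<'E'
from workcell import r
import numpy as np, cv2
def cam(n,fn=None):
    d=r.read_camera(n)
    if fn: cv2.imwrite('pics/'+fn,d['img'])
    return d
def toW(d,p): return np.array(d['R']).T@(np.array(p)-np.array(d['t']))
def pix(d,u,v):
    z=d['range_z'][v,u]; return toW(d,[(u-d['cx'])*z/d['fx'],(v-d['cy'])*z/d['fy'],z])
def proj(d,X):
    c=np.array(d['R'])@np.array(X)+np.array(d['t']); return (d['fx']*c[0]/c[2]+d['cx'],d['fy']*c[1]/c[2]+d['cy'])
E
python3 - <<'E'
from h import *
s=r.sense(); print({k:np.round(v,3).tolist() for k,v in s.items()})
for c in('top','side'):
    d=cam(c,c+'0.png')
    for n in('knob','blue_cup','blue_centre','yellow_centre','green_centre','turntable'):
        for q in r.landmark_of(c,n)[:4]: w=toW(d,q['location']); print(c,n,round(q['conf'],2),w.round(4),np.round(proj(d,w)))
E
```

```text
pics
{'time': 0.0, 'joint_pos': [-1.3, 0.333, -0.065, 1.461, 0.022, 1.35, -0.088], 'joint_vel': [0.001, -0.0, -0.001, -0.0, 0.001, -0.0, 0.001], 'joint_torque': [0.0, -62.542, 0.049, -39.162, 0.016, 0.009, 0.0], 'ee_pos': [0.181, 0.598, 0.253], 'tool_rot': [0.699, 0.103, 0.7, -0.104], 'wrist_force': [0.635, -0.055, 0.753], 'ft_torque': [-0.014, 0.002, 0.028], 'finger_gap': 0.085}
top knob 0.61 [ 0.5865 -0.1723  0.0977] [404. 213.]
top blue_cup 0.86 [ 0.5112 -0.2233  0.0425] [417. 260.]
top blue_centre 0.81 [0.367  0.3075 0.0301] [138. 291.]
top blue_centre 0.65 [0.61   0.2441 0.0351] [195. 178.]
top blue_centre 0.6 [0.7662 0.1637 0.0377] [245. 116.]
top yellow_centre 0.94 [0.4763 0.34   0.038 ] [135. 233.]
top green_centre 0.53 [0.4797 0.1626 0.0344] [221. 245.]Traceback (most recent call last):
  File "<stdin>", line 6, in <module>
ValueError: it knows: blue_centre, blue_cup, green_centre, knob, yellow_centre
```

Run:
```python
from h import *
for c in('side','top'):
    d=cam(c,c+'1.png'); print(c, r.sense()['time'])
    for n in('knob','blue_cup','blue_centre','yellow_centre','green_centre'):
        for q in r.landmark_of(c,n)[:4]: w=toW(d,q['location']); print(c,n,round(q['conf'],2),w.round(4),np.round(proj(d,w)))
    np.save(c+'.npy',d,allow_pickle=True)
im=d['img']
cv2.imwrite('pics/cropobj.png',cv2.resize(im[80:320,90:290],None,fx=2.5,fy=2.5,interpolation=2))
cv2.imwrite('pics/cropcar.png',cv2.resize(im[110:350,312:512],None,fx=2.5,fy=2.5,interpolation=2))
```

```text
side 0.35
side knob 0.76 [ 0.5862 -0.1643  0.0982] [281. 259.]
side blue_cup 0.79 [ 0.5109 -0.2317  0.0482] [245. 307.]
side blue_centre 0.77 [0.3669 0.3095 0.0325] [186. 162.]
side blue_centre 0.74 [0.6076 0.2409 0.0375] [268. 169.]
side blue_centre 0.73 [0.7656 0.1631 0.0322] [328. 183.]
side yellow_centre 0.52 [0.4765 0.3424 0.0322] [222. 154.]
side green_centre 0.54 [0.4761 0.1612 0.0342] [223. 189.]
top 0.65
top knob 0.78 [ 0.5891 -0.1691  0.0988] [403. 211.]
top blue_cup 0.96 [ 0.5106 -0.2244  0.0401] [417. 260.]
top blue_centre 0.96 [0.37   0.3079 0.0292] [139. 289.]
top blue_centre 0.54 [0.6081 0.2438 0.0392] [194. 178.]
top yellow_centre 0.83 [0.4791 0.3408 0.0356] [135. 232.]
top green_centre 0.55 [0.4826 0.1659 0.0338] [220. 244.]
```

View pics/top1.png

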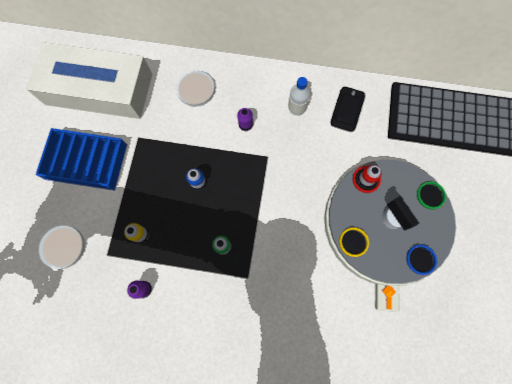

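View pics/side1.png

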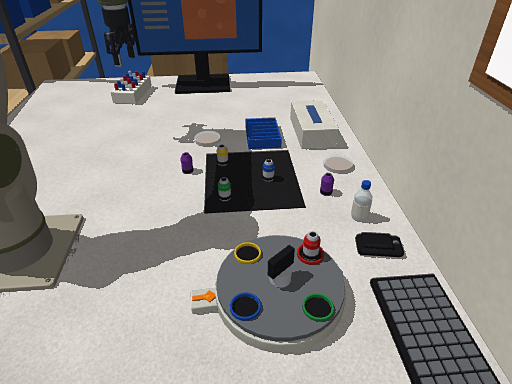

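View pics/cropobj.png

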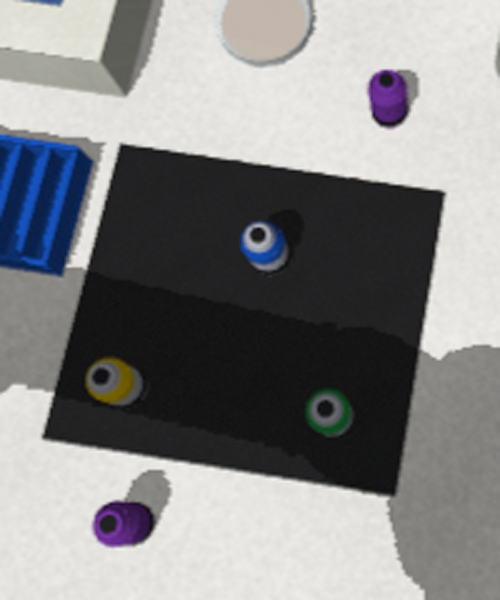

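View pics/cropcar.png

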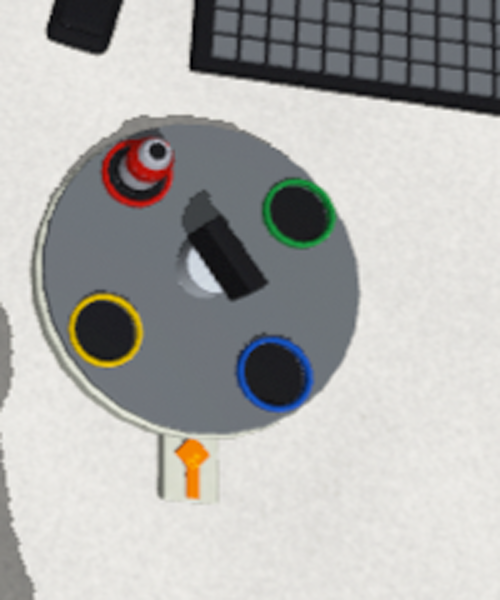

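The top picture shows three candidates for the blue objective. The one at (195,178) is blue-banded and stands on the mat, so it fits. The ones at (138,289) and (245,118) are purple and off the mat. The blue cup is at (421,260) and the pointer at (389,297). Next I'll measure these precisely.

```bash
cat > meas.py <<'E'
from h import *
def ptsW(d,m):
    v,u=np.nonzero(m&(d['range_z']>0)); z=d['range_z'][v,u]
    P=np.stack([(u-d['cx'])*z/d['fx'],(v-d['cy'])*z/d['fy'],z],1)
    return (P-np.array(d['t']))@np.array(d['R'])
def circ(P):
    A=np.c_[2*P[:,:2],np.ones(len(P))]; s=np.linalg.lstsq(A,(P[:,:2]**2).sum(1),rcond=None)[0]
    return s[:2],np.sqrt(s[2]+s[:2]@s[:2])
def hues(d):
    h=cv2.cvtColor(d['img'],cv2.COLOR_BGR2HSV); return h
RNG={'red':None,'yellow':(22,35),'green':(55,80),'blue':(105,118),'orange':(9,19)}
def mask(d,c):
    h=hues(d); H,S,V=h[...,0],h[...,1],h[...,2]; sv=(S>150)&(V>60)
    if c=='red': return sv&((H<5)|(H>175))
    a,b=RNG[c]; return sv&(H>=a)&(H<=b)
def measure(d):
    out={}
    for c in('yellow','green','blue'):
        P=ptsW(d,mask(d,c)); P=P[(np.abs(P[:,2]-0.05)<.012)&(P[:,1]<0.05)&(P[:,1]>-.4)]
        if len(P)>20: out[c]=circ(P); print(c,len(P),np.round(out[c][0],4),round(out[c][1],4))
    P=ptsW(d,mask(d,'orange')); P=P[(P[:,2]<.06)&(P[:,1]<.0)&(P[:,0]<.55)]
    if len(P): print('orange',len(P),P.mean(0).round(4),P.min(0).round(3),P.max(0).round(3)); out['orange']=P.mean(0)
    if 'yellow' in out and 'green' in out:
        a=(out['yellow'][0]+out['green'][0])/2; print('axis',a.round(4),'d',np.linalg.norm(out['yellow'][0]-a).round(4)); out['axis']=a
        f=lambda v:np.arctan2(v[1],v[0])
        if 'blue' in out and 'orange' in out:
            print('angle',f(out['blue'][0]-a)-f(out['orange'][:2]-a),'ptr dir',f(out['orange'][:2]-a),'blue r',np.linalg.norm(out['blue'][0]-a))
            g=out['green'][0]-out['yellow'][0]; print('blue dir from yg',f(g)-np.pi/2, 'blue dir', f(out['blue'][0]-a))
    return out
if __name__=='__main__':
    for c in('top','side'):
        d=np.load(c+'.npy',allow_pickle=True).item(); print(c); measure(d)
        # barrels on mat
        for c2 in('blue','yellow','green'):
            P=ptsW(d,mask(d,c2)); P=P[(P[:,2]<.08)&(P[:,1]>.1)&(P[:,0]>.4)&(P[:,0]<.7)&(P[:,2]>.015)&(P[:,1]<.38)]; print(c2,len(P),P.mean(0).round(4),P.min(0).round(3),P.max(0).round(3))
        # objective tops
        allp=ptsW(d,d['range_z']>0)
        for (x,y) in((.609,.243),(.478,.341),(.48,.163)):
            Q=allp[(np.hypot(allp[:,0]-x,allp[:,1]-y)<.03)&(allp[:,2]>.058)]; print('top',len(Q),Q.mean(0).round(4))
E
python3 meas.py
```

```text
top
yellow 245 [ 0.5262 -0.0956] 0.0264
green 206 [ 0.6456 -0.2424] 0.0263
blue 253 [ 0.5123 -0.2291] 0.0264
orange 141 [ 0.4365 -0.1796  0.0218] [ 0.411 -0.191  0.018] [ 0.454 -0.167  0.025]
axis [ 0.5859 -0.169 ] d 0.0946
angle 0.6132430642521709 ptr dir -3.0705954484099216 blue r 0.09498987354409552
blue dir from yg -2.458288104891883 blue dir -2.4573523841577507
blue 89 [0.6031 0.2359 0.0508] [0.593 0.226 0.041] [0.625 0.256 0.058]
yellow 111 [0.4754 0.3306 0.0511] [0.461 0.322 0.039] [0.495 0.353 0.059]
green 63 [0.4763 0.1569 0.0519] [0.464 0.146 0.045] [0.496 0.179 0.057]
top 103 [0.6092 0.2414 0.062 ]
top 119 [0.4773 0.3377 0.0621]
top 121 [0.4796 0.1616 0.062 ]
side
yellow 214 [ 0.5248 -0.0969] 0.0266
green 257 [ 0.6445 -0.2441] 0.0267
blue 288 [ 0.5112 -0.2305] 0.0266
orange 146 [ 0.4331 -0.1817  0.0238] [ 0.409 -0.193  0.02 ] [ 0.452 -0.166  0.026]
axis [ 0.5846 -0.1705] d 0.0949
angle 0.6111107100577358 ptr dir -3.0680055414442955 blue r 0.09486743100798158
blue dir from yg -2.458440557927999 blue dir -2.4568948313865597
blue 73 [0.6073 0.2314 0.0485] [0.593 0.224 0.036] [0.625 0.249 0.058]
yellow 63 [0.477  0.3279 0.0488] [0.462 0.321 0.039] [0.493 0.339 0.058]
green 67 [0.4785 0.1505 0.0485] [0.464 0.144 0.038] [0.494 0.161 0.058]
top 45 [0.6085 0.2394 0.0624]
top 37 [0.4765 0.3361 0.0629]
top 53 [0.4795 0.1586 0.0626]
```

```bash
cat > nav.py <<'E'
from h import *
from scipy.spatial.transform import Rotation as Ro
import sys
def go(x,y,z,yaw):
    """delta to reach TCP x,y,z with tool y at yaw (deg, mod 180), tool x down"""
    s=r.sense(); q=s['tool_rot']; R=Ro.from_quat([q[1],q[2],q[3],q[0]])
    M=R.as_matrix(); cy=np.degrees(np.arctan2(M[1,1],M[0,1]))
    d=(yaw-cy+90)%180-90
    tx=np.array([0,0,-1]); ty=np.array([np.cos(np.radians(cy+d)),np.sin(np.radians(cy+d)),0])
    T=Ro.from_matrix(np.stack([tx,ty,np.cross(tx,ty)],1))
    rv=(R.inv()*T).as_rotvec()
    D=np.array([x,y,z])-s['ee_pos']
    print('tool y yaw',cy.round(2),'tilt',np.degrees(np.arccos(-M[2,0])).round(2),'t',s['time'],'ee',s['ee_pos'].round(4),'j',np.round(s['joint_pos'],2),'gap',round(s['finger_gap'],4),'F',np.round(s['wrist_force'],1))
    print('shift units total (current frame)',(M.T@D/.03).round(3),' (target frame)',(T.as_matrix().T@D/.03).round(3),' turn units',(rv/np.pi).round(4),'deg',np.degrees(rv).round(2))
if __name__=='__main__': go(*map(float,sys.argv[1:5]))
E
python3 nav.py .5853 -.1697 .253 129.2; python3 nav.py .5853 -.1697 .253 94.1
```

```text
tool y yaw 73.16 tilt 0.01 t 0.9 ee [0.181  0.5982 0.2533] j [-1.3   0.33 -0.06  1.46  0.02  1.35 -0.09] gap 0.0856 F [ 0.3 -0.6 -0.7]
shift units total (current frame) [ 8.0000e-03 -2.0597e+01  2.0313e+01]  (target frame) [ 1.1000e-02 -2.8355e+01 -5.7350e+00]  turn units [-0.3113 -0.     -0.    ] deg [-5.604e+01 -0.000e+00 -1.000e-02]
tool y yaw 73.16 tilt 0.01 t 0.9 ee [0.181  0.5982 0.2533] j [-1.3   0.33 -0.06  1.46  0.02  1.35 -0.09] gap 0.0856 F [ 0.3 -0.6 -0.7]
shift units total (current frame) [ 8.0000e-03 -2.0597e+01  2.0313e+01]  (target frame) [ 1.1000e-02 -2.6496e+01  1.1612e+01]  turn units [-0.1163 -0.     -0.    ] deg [-2.094e+01 -0.000e+00 -1.000e-02]
```

>>> {"op": "step_arm", "data": {"commands": [0, -0.98, 0.967, 0, 0, 0, 1, 0, -0.98, 0.967, 0, 0, 0, 1, 0, -0.98, 0.967, 0, 0, 0, 1, 0, -0.98, 0.967, 0, 0, 0, 1, 0, -0.98, 0.967, 0, 0, 0, 1, 0, -0.98, 0.967, 0, 0, 0, 1, 0, -0.98, 0.967, 0, 0, 0, 1, 0, -0.98, 0.967, 0, 0, 0, 1]}}

```text
time: 1.7
ee_pos: [0.3356, 0.3043, 0.2535]
tool_rot: [0.7, 0.104, 0.699, -0.103]
wrist_force: [0.8, 0.0, -0.1]
finger_gap: 0.0856
```

>>> {"op": "step_arm", "data": {"commands": [0, -0.98, 0.967, 0, 0, 0, 1, 0, -0.98, 0.967, 0, 0, 0, 1, 0, -0.98, 0.967, 0, 0, 0, 1, 0, -0.98, 0.967, 0, 0, 0, 1, 0, -0.98, 0.967, 0, 0, 0, 1, 0, -0.98, 0.967, 0, 0, 0, 1, 0, -0.98, 0.967, 0, 0, 0, 1, 0, -0.98, 0.967, 0, 0, 0, 1]}}

```text
time: 2.5
ee_pos: [0.4896, 0.012, 0.2537]
tool_rot: [0.7, 0.104, 0.699, -0.103]
wrist_force: [0.5, 0.2, 0.2]
finger_gap: 0.0854
```

>>> {"op": "step_arm", "data": {"commands": [0, -0.98, 0.967, 0, 0, 0, 1, 0, -0.98, 0.967, 0, 0, 0, 1, 0, -0.98, 0.967, 0, 0, 0, 1, 0, -0.98, 0.967, 0, 0, 0, 1, 0, -0.98, 0.967, 0, 0, 0, 1, 0, 0, 0, 0, 0, 0, 1]}}

```text
time: 3.1
ee_pos: [0.5855, -0.1748, 0.2527]
tool_rot: [0.699, 0.104, 0.699, -0.107]
wrist_force: [-0.1, -0.8, -0.2]
finger_gap: 0.0853
```

>>> {"op": "step_arm", "data": {"commands": [0, 0, 0, 0.0459, 0, 0, 1, 0, 0, 0, 0.0459, 0, 0, 1, 0, 0, 0, 0.0459, 0, 0, 1, 0, 0, 0, 0.0459, 0, 0, 1, 0, 0, 0, 0.0459, 0, 0, 1, 0, 0, 0, 0.0459, 0, 0, 1, 0, 0, 0, 0.0459, 0, 0, 1, 0, 0, 0, 0.0459, 0, 0, 1]}}

```text
time: 3.9
ee_pos: [0.5853, -0.1685, 0.2533]
tool_rot: [0.529, 0.47, 0.529, -0.469]
wrist_force: [0.1, -0.5, -0.5]
finger_gap: 0.0854
```

>>> {"op": "step_arm", "data": {"commands": [0, 0, 0, 0.0459, 0, 0, 1, 0, 0, 0, 0.0459, 0, 0, 1, 0, 0, 0, 0.0459, 0, 0, 1, 0, 0, 0, 0.0459, 0, 0, 1, 0, 0, 0, 0.0459, 0, 0, 1, 0, 0, 0, 0.0459, 0, 0, 1, 0, 0, 0, 0.0459, 0, 0, 1, 0, 0, 0, 0, 0, 0, 1]}}

```text
time: 4.7
ee_pos: [0.5853, -0.1685, 0.2531]
tool_rot: [-0.237, -0.666, -0.237, 0.666]
wrist_force: [-0.1, -0.1, -0.5]
finger_gap: 0.0855
```

```bash
python3 nav.py .5853 -.1697 .102 129.2
```

```text
tool y yaw -50.86 tilt 0.02 t 4.7 ee [ 0.5853 -0.1685  0.2531] j [-0.61  0.49  1.13  1.55 -0.45  1.39 -0.33] gap 0.0855 F [-0.1 -0.1 -0.5]
shift units total (current frame) [5.037 0.031 0.025]  (target frame) [5.037 0.03  0.026]  turn units [-0.0003  0.0001  0.0001] deg [-0.06  0.01  0.02]
```

>>> {"op": "step_arm", "data": {"commands": [0.95, 0.03, 0.025, 0, 0, 0, 1, 0.95, 0, 0, 0, 0, 0, 1, 0.95, 0, 0, 0, 0, 0, 1, 0.95, 0, 0, 0, 0, 0, 1, 0.8, 0, 0, 0, 0, 0, 1, 0.4, 0, 0, 0, 0, 0, 1, 0, 0, 0, 0, 0, 0, 1]}}

```text
time: 5.4
ee_pos: [0.5846, -0.1698, 0.1021]
tool_rot: [-0.238, -0.665, -0.239, 0.666]
wrist_force: [0.1, -0.2, 0.2]
finger_gap: 0.0854
```

```bash
python3 nav.py .5853 -.1697 .102 129.2
python3 - <<'E'
from h import *
d=cam('side','side2.png'); cv2.imwrite('pics/side2c.png',cv2.resize(d['img'][150:350,160:400],None,fx=3,fy=3))
E
```

```text
tool y yaw -50.61 tilt 0.13 t 5.4 ee [ 0.5846 -0.1698  0.1021] j [-0.53  0.63  1.    1.71 -0.58  1.13 -0.24] gap 0.0854 F [ 0.1 -0.2  0.2]
shift units total (current frame) [ 0.004  0.012 -0.018]  (target frame) [ 0.004  0.012 -0.018]  turn units [0.0011 0.0004 0.0006] deg [0.19 0.07 0.11]
```

View pics/side2c.png

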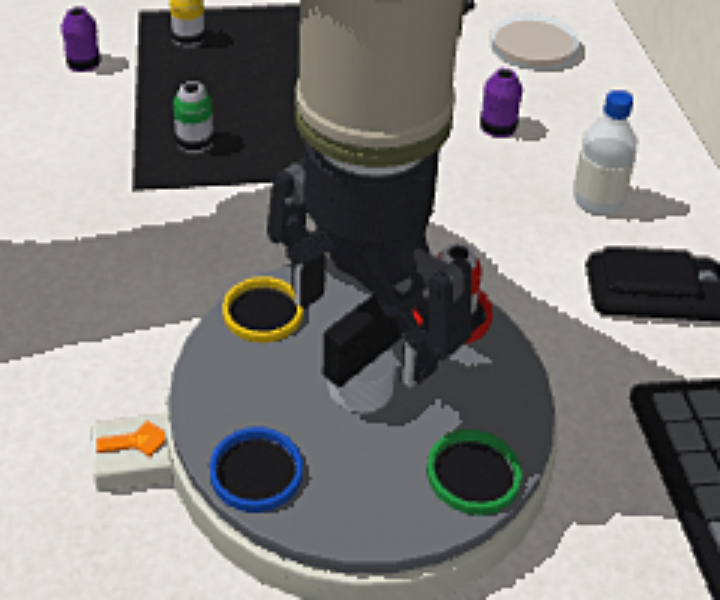

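The picture shows the open fingers straddling the black bar (crop about 360,330), with clearance to the red objective. I'll close the gripper now.

>>> {"op": "step_arm", "data": {"commands": [0, 0, 0, 0, 0, 0, -1, 0, 0, 0, 0, 0, 0, -1, 0, 0, 0, 0, 0, 0, -1, 0, 0, 0, 0, 0, 0, -1, 0, 0, 0, 0, 0, 0, -1, 0, 0, 0, 0, 0, 0, -1, 0, 0, 0, 0, 0, 0, -1]}}

```text
time: 6.15
ee_pos: [0.5858, -0.1708, 0.1038]
tool_rot: [0.238, 0.666, 0.237, -0.666]
wrist_force: [3.3, -3.0, 2.1]
finger_gap: 0.0152
```

>>> {"op": "step_arm", "data": {"commands": [0, 0, 0, 0.0279, 0, 0, -1, 0, 0, 0, 0.0279, 0, 0, -1, 0, 0, 0, 0.0279, 0, 0, -1, 0, 0, 0, 0.0279, 0, 0, -1]}}

```text
time: 6.55
ee_pos: [0.5858, -0.1706, 0.1038]
tool_rot: [0.117, 0.698, 0.116, -0.697]
wrist_force: [2.7, -2.7, 2.4]
finger_gap: 0.0155
```

>>> {"op": "step_arm", "data": {"commands": [0, 0, 0, 0.0279, 0, 0, -1, 0, 0, 0, 0.0279, 0, 0, -1, 0, 0, 0, 0.0279, 0, 0, -1, 0, 0, 0, 0, 0, 0, -1, 0, 0, 0, 0, 0, 0, -1]}}

```text
time: 7.05
ee_pos: [0.5858, -0.1704, 0.1038]
tool_rot: [0.025, 0.707, 0.025, -0.706]
wrist_force: [1.5, -1.8, 5.6]
finger_gap: 0.0152
```

```bash
python3 nav.py .5853 -.1697 .102 94.1
python3 - <<'E'
from meas import *
for c in('side','top'):
    d=cam(c,c+'3.png'); o=measure(d)
cv2.imwrite('pics/top3c.png',cv2.resize(d['img'][120:330,300:500],None,fx=2.5,fy=2.5))
E
```

```text
tool y yaw -85.89 tilt 0.06 t 7.05 ee [ 0.5858 -0.1704  0.1038] j [-0.6   0.71  1.13  1.71 -0.69  1.18 -0.77] gap 0.0152 F [ 1.5 -1.8  5.6]
shift units total (current frame) [ 0.058 -0.026  0.013]  (target frame) [ 0.058 -0.026  0.013]  turn units [ 0.0001 -0.0003 -0.0001] deg [ 0.01 -0.06 -0.02]
yellow 99 [ 0.5769 -0.0756] 0.0261
green 268 [ 0.5914 -0.2653] 0.0266
blue 254 [ 0.4901 -0.1774] 0.0266
orange 145 [ 0.4331 -0.1819  0.0241] [ 0.409 -0.193  0.02 ] [ 0.452 -0.168  0.027]
axis [ 0.5842 -0.1705] d 0.0951
angle -0.0019419639028899205 ptr dir -3.065834149599973 blue r 0.09429899750279828
blue dir from yg -3.0653540707526385 blue dir -3.067776113502863
yellow 229 [ 0.5794 -0.0745] 0.0264
```

View pics/top3c.png

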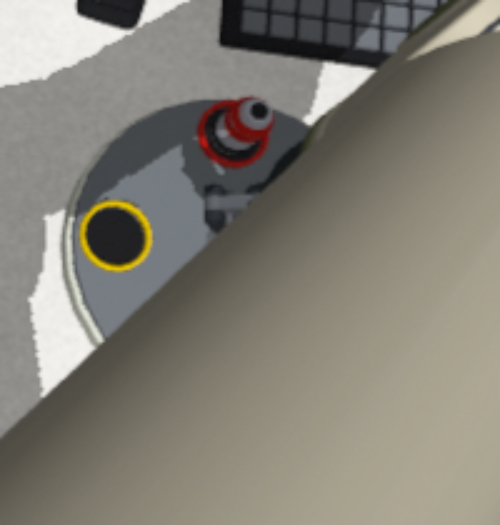

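The side camera gives a turntable angle of -0.002 rad. I'll release, wait and lift.

>>> {"op": "step_arm", "data": {"commands": [0, 0, 0, 0, 0, 0, 1, 0, 0, 0, 0, 0, 0, 1, 0, 0, 0, 0, 0, 0, 1, 0, 0, 0, 0, 0, 0, 1, 0, 0, 0, 0, 0, 0, 1, 0, 0, 0, 0, 0, 0, 1]}}

```text
time: 7.75
ee_pos: [0.5852, -0.1702, 0.1032]
tool_rot: [-0.025, -0.707, -0.025, 0.707]
wrist_force: [-0.6, -0.4, 0.6]
finger_gap: 0.0854
```

>>> {"op": "step_arm", "data": {"commands": [-0.4, 0, 0, 0, 0, 0, 1, -0.8, 0, 0, 0, 0, 0, 1, -0.95, 0, 0, 0, 0, 0, 1, -0.95, 0, 0, 0, 0, 0, 1, -0.9, 0, 0, 0, 0, 0, 1]}}

```text
time: 8.25
ee_pos: [0.5852, -0.1706, 0.2255]
tool_rot: [0.025, 0.707, 0.025, -0.706]
wrist_force: [0.1, 0.2, 0.1]
finger_gap: 0.0854
```

>>> {"op": "step_arm", "data": {"commands": [0, 0, 0, -0.0454, 0, 0, 1, 0, 0, 0, -0.0454, 0, 0, 1, 0, 0, 0, -0.0454, 0, 0, 1, 0, 0, 0, -0.0454, 0, 0, 1, 0, 0, 0, -0.0454, 0, 0, 1, 0, 0, 0, 0, 0, 0, 1]}}

```text
time: 8.85
ee_pos: [0.5852, -0.1707, 0.2243]
tool_rot: [0.271, 0.654, 0.271, -0.653]
wrist_force: [0.1, -1.1, 0.2]
finger_gap: 0.0854
```

```bash
python3 nav.py .609 .242 .2 -45
python3 - <<'E'
from meas import *
measure(cam('side','side4.png'))
E
```

```text
tool y yaw -44.96 tilt 0.07 t 8.85 ee [ 0.5852 -0.1707  0.2243] j [-0.59  0.5   1.09  1.59 -0.45  1.33 -0.23] gap 0.0854 F [ 0.1 -1.1  0.2]
shift units total (current frame) [  0.819  -9.16  -10.293]  (target frame) [  0.811  -9.167 -10.287]  turn units [ 0.0002 -0.0004 -0.0002] deg [ 0.04 -0.07 -0.03]
yellow 174 [ 0.5778 -0.0759] 0.0265
green 266 [ 0.5913 -0.2654] 0.0266
blue 251 [ 0.4902 -0.1775] 0.0266
orange 143 [ 0.4333 -0.1819  0.0241] [ 0.409 -0.193  0.021] [ 0.452 -0.168  0.027]
axis [ 0.5846 -0.1706] d 0.095
angle -0.0019826398406546097 ptr dir -3.067174045719233 blue r 0.09460970897744056
blue dir from yg -3.070467089183016 blue dir -3.0691566855598875
```

>>> {"op": "step_arm", "data": {"commands": [0.07, -0.833, -0.936, 0, 0, 0, 1, 0.07, -0.833, -0.936, 0, 0, 0, 1, 0.07, -0.833, -0.936, 0, 0, 0, 1, 0.07, -0.833, -0.936, 0, 0, 0, 1, 0.07, -0.833, -0.936, 0, 0, 0, 1, 0.07, -0.833, -0.936, 0, 0, 0, 1, 0.07, -0.833, -0.936, 0, 0, 0, 1]}}

```text
time: 9.6
ee_pos: [0.6008, 0.0939, 0.2089]
tool_rot: [0.269, 0.654, 0.269, -0.654]
wrist_force: [1.1, -0.6, -0.3]
finger_gap: 0.0854
```

>>> {"op": "step_arm", "data": {"commands": [0.07, -0.833, -0.936, 0, 0, 0, 1, 0.07, -0.833, -0.936, 0, 0, 0, 1, 0.07, -0.833, -0.936, 0, 0, 0, 1, 0.05, -0.833, -0.936, 0, 0, 0, 1, 0, 0, 0, 0, 0, 0, 1, 0, 0, 0, 0, 0, 0, 1]}}

```text
time: 10.2
ee_pos: [0.6096, 0.2432, 0.2007]
tool_rot: [-0.27, -0.653, -0.269, 0.654]
wrist_force: [-0.3, -0.4, -0.3]
finger_gap: 0.0853
```

```bash
python3 nav.py .609 .242 .039 -45
python3 - <<'E'
from h import *
d=cam('side','side5.png'); 
for q in r.landmark_of('side','blue_centre'): print(q['conf'],toW(d,q['location']).round(4))
cv2.imwrite('pics/side5c.png',cv2.resize(d['img'][60:220,180:380],None,fx=3.5,fy=3.5))
E
```

```text
tool y yaw -45.15 tilt 0.06 t 10.2 ee [0.6096 0.2432 0.2007] j [-1.14  0.62  1.02  1.48 -0.53  1.34 -0.87] gap 0.0853 F [-0.3 -0.4 -0.3]
shift units total (current frame) [5.389 0.01  0.037]  (target frame) [5.389 0.014 0.041]  turn units [-0.0008  0.0003 -0.0002] deg [-0.15  0.05 -0.04]
0.64 [0.611  0.241  0.0382]
0.49 [0.3665 0.311  0.0317]
0.48 [0.7665 0.1622 0.0316]
```

View pics/side5c.png

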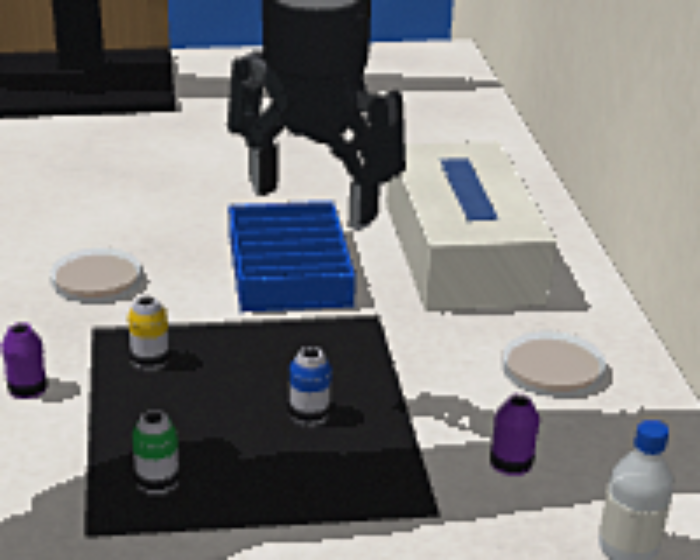

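The blue objective (crop about 310,383) stands under the open gripper, and the purple ones (24,360 and 515,433) are off the mat. Going down.

>>> {"op": "step_arm", "data": {"commands": [0.9, 0.01, 0.037, 0, 0, 0, 1, 0.9, 0, 0, 0, 0, 0, 1, 0.9, 0, 0, 0, 0, 0, 1, 0.9, 0, 0, 0, 0, 0, 1, 0.8, 0, 0, 0, 0, 0, 1, 0.6, 0, 0, 0, 0, 0, 1, 0.38, 0, 0, 0, 0, 0, 1, 0, 0, 0, 0, 0, 0, 1]}}

```text
time: 11.1
ee_pos: [0.6087, 0.2408, 0.0384]
tool_rot: [-0.27, -0.653, -0.27, 0.654]
wrist_force: [0.6, 0.7, -0.6]
finger_gap: 0.0856
```

```bash
python3 nav.py .609 .242 .039 -45
python3 - <<'E'
from h import *
for c,(a,b,e,f) in {'side':(60,220,180,380),'top':(100,260,100,300)}.items():
    d=cam(c); cv2.imwrite('pics/'+c+'6c.png',cv2.resize(d['img'][a:b,e:f],None,fx=3.5,fy=3.5))
E
```

```text
tool y yaw -45.13 tilt 0.09 t 11.1 ee [0.6087 0.2408 0.0384] j [-1.07  0.78  0.89  1.62 -0.66  1.08 -0.78] gap 0.0856 F [ 0.6  0.7 -0.6]
shift units total (current frame) [-0.019 -0.023 -0.036]  (target frame) [-0.019 -0.023 -0.036]  turn units [-0.0007  0.0005  0.0001] deg [-0.13  0.09  0.02]
```

View pics/side6c.png

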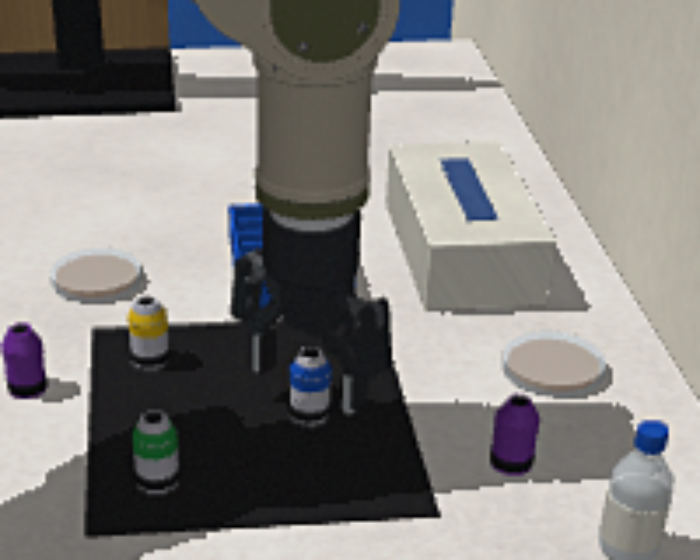

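View pics/top6c.png

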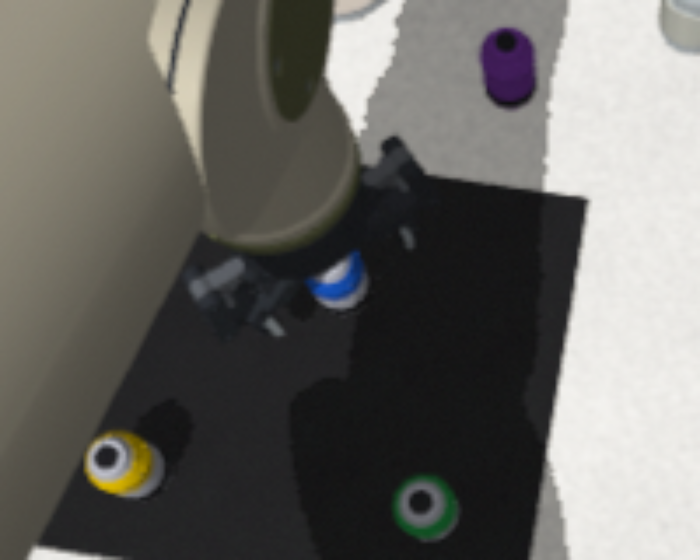

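The objective is between the fingers in both views. Closing.

>>> {"op": "step_arm", "data": {"commands": [0, 0, 0, 0, 0, 0, -1, 0, 0, 0, 0, 0, 0, -1, 0, 0, 0, 0, 0, 0, -1, 0, 0, 0, 0, 0, 0, -1, 0, 0, 0, 0, 0, 0, -1, 0, 0, 0, 0, 0, 0, -1]}}

```text
time: 11.8
ee_pos: [0.6096, 0.2416, 0.0401]
tool_rot: [0.27, 0.654, 0.27, -0.653]
wrist_force: [-1.3, 0.6, 6.4]
finger_gap: 0.0319
```

>>> {"op": "step_arm", "data": {"commands": [-0.2, 0, 0, 0, 0, 0, -1, -0.5, 0, 0, 0, 0, 0, -1, -0.8, 0, 0, 0, 0, 0, -1, -0.9, 0, 0, 0, 0, 0, -1, -0.9, 0, 0, 0, 0, 0, -1, -0.9, 0, 0, 0, 0, 0, -1, -0.6, 0, 0, 0, 0, 0, -1, 0, 0, 0, 0, 0, 0, -1]}}

```text
time: 12.6
ee_pos: [0.6103, 0.2415, 0.1863]
tool_rot: [0.27, 0.655, 0.27, -0.652]
wrist_force: [0.3, -0.1, -2.3]
finger_gap: 0.0324
```

```bash
python3 nav.py .4905 -.1767 .18 -45
python3 - <<'E'
from meas import *
for c in('side','top'):
    d=cam(c,c+'7.png')
    P=ptsW(d,mask(d,'blue')); P=P[(P[:,2]>.1)&(P[:,2]<.25)&(np.hypot(P[:,0]-.609,P[:,1]-.242)<.05)]; print(c,len(P),P.mean(0) if len(P) else 0)
    for q in r.landmark_of(c,'blue_centre'): print(q['conf'],toW(d,q['location']).round(4))
    if c=='side': cv2.imwrite('pics/side7c.png',cv2.resize(d['img'][40:200,180:380],None,fx=3.5,fy=3.5))
E
```

```text
tool y yaw -45.06 tilt 0.23 t 12.6 ee [0.6103 0.2415 0.1863] j [-1.13  0.63  1.01  1.5  -0.54  1.31 -0.85] gap 0.0324 F [ 0.3 -0.1 -2.3]
shift units total (current frame) [ 0.17   7.048 12.674]  (target frame) [ 0.21   7.034 12.681]  turn units [-0.0004 -0.0012 -0.0004] deg [-0.06 -0.22 -0.06]
side 67 [0.60223721 0.2320871  0.19368925]
0.57 [0.6098 0.2437 0.1811]
0.5 [0.7691 0.161  0.0328]
0.49 [0.3661 0.3119 0.0329]
0.27 [0.4768 0.3423 0.0347]
top 141 [0.60046279 0.23462649 0.19324369]
0.81 [0.7686 0.164  0.0359]
0.76 [0.3707 0.3084 0.0289]
```

View pics/side7c.png

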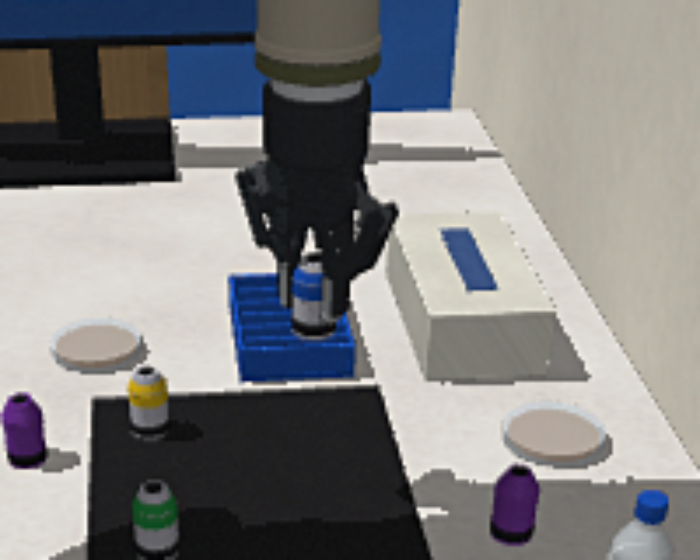

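The blue objective is held upright (crop about 315,295). Carrying it to above the cup.

>>> {"op": "step_arm", "data": {"commands": [0, 0.235, 0.422, 0, 0, 0, -1, 0, 0.47, 0.845, 0, 0, 0, -1, 0, 0.47, 0.845, 0, 0, 0, -1, 0, 0.47, 0.845, 0, 0, 0, -1, 0, 0.47, 0.845, 0, 0, 0, -1, 0, 0.47, 0.845, 0, 0, 0, -1, 0, 0.47, 0.845, 0, 0, 0, -1, 0, 0.47, 0.845, 0, 0, 0, -1]}}

```text
time: 13.6
ee_pos: [0.5478, 0.0301, 0.1826]
tool_rot: [-0.27, -0.653, -0.27, 0.654]
wrist_force: [1.2, -0.6, -1.1]
finger_gap: 0.0325
```

>>> {"op": "step_arm", "data": {"commands": [0, 0.47, 0.845, 0, 0, 0, -1, 0, 0.47, 0.845, 0, 0, 0, -1, 0, 0.47, 0.845, 0, 0, 0, -1, 0, 0.47, 0.845, 0, 0, 0, -1, 0, 0.47, 0.845, 0, 0, 0, -1, 0, 0.47, 0.845, 0, 0, 0, -1, 0, 0.47, 0.845, 0, 0, 0, -1, 0, 0.235, 0.422, 0, 0, 0, -1]}}

```text
time: 14.4
ee_pos: [0.4869, -0.18, 0.1827]
tool_rot: [-0.269, -0.654, -0.269, 0.654]
wrist_force: [1.2, 0.5, -1.9]
finger_gap: 0.0324
```

>>> {"op": "step_arm", "data": {"commands": [0, 0, 0, 0, 0, 0, -1, 0, 0, 0, 0, 0, 0, -1]}}

```text
time: 14.6
ee_pos: [0.4886, -0.177, 0.1828]
tool_rot: [-0.27, -0.653, -0.27, 0.654]
wrist_force: [0.0, 0.5, -1.7]
finger_gap: 0.0321
```

```bash
python3 nav.py .4905 -.1767 .09 -45
python3 - <<'E'
from meas import *
for c in('side','top'):
    d=cam(c,c+'8.png'); measure(d)
    P=ptsW(d,mask(d,'blue')); P=P[(P[:,2]>.1)&(P[:,2]<.25)&(np.hypot(P[:,0]-.49,P[:,1]+.177)<.06)]; print(c,len(P),P.mean(0) if len(P) else 0)
    for q in r.landmark_of(c,'blue_centre'): print(q['conf'],toW(d,q['location']).round(4))
    if c=='side': cv2.imwrite('pics/side8c.png',cv2.resize(d['img'][180:350,150:350],None,fx=3.5,fy=3.5))
E
```

```text
tool y yaw -45.12 tilt 0.07 t 14.6 ee [ 0.4886 -0.177   0.1828] j [-0.78  0.31  1.22  1.87 -0.31  1.18 -0.24] gap 0.0321 F [ 0.   0.5 -1.7]
shift units total (current frame) [ 3.093  0.042 -0.051]  (target frame) [ 3.093  0.038 -0.05 ]  turn units [-0.0006  0.      0.0004] deg [-0.12  0.01  0.06]
yellow 170 [ 0.5779 -0.0758] 0.0266
green 269 [ 0.5915 -0.2653] 0.0267
blue 255 [ 0.4902 -0.1774] 0.0266
orange 145 [ 0.4331 -0.1819  0.024 ] [ 0.409 -0.195  0.02 ] [ 0.452 -0.168  0.026]
axis [ 0.5847 -0.1705] d 0.095
angle -0.0016566919386500345 ptr dir -3.0671208685703895 blue r 0.09478379494334813
blue dir from yg -3.0699498295321384 blue dir -3.0687775605090395
side 113 [ 0.48121388 -0.18702237  0.1917798 ]
0.56 [ 0.4901 -0.1759  0.1751]
0.55 [0.3672 0.3089 0.0312]
0.51 [0.7668 0.1638 0.0328]
yellow 220 [ 0.579  -0.0745] 0.0264
green 177 [ 0.5926 -0.2636] 0.0264
blue 188 [ 0.4914 -0.1757] 0.0263
orange 141 [ 0.4363 -0.1797  0.0218] [ 0.411 -0.191  0.016] [ 0.454 -0.168  0.025]
axis [ 0.5858 -0.169 ] d 0.0948
angle -0.0007415952596141473 ptr dir -3.070360720592841 blue r 0.09462751028289658
blue dir from yg -3.070031536324107 blue dir -3.071102315852455
top 89 [ 0.49634402 -0.16149202  0.19012742]
0.74 [0.7678 0.1678 0.0379]
0.64 [0.3687 0.309  0.0319]
0.52 [ 0.4886 -0.1745  0.1805]
```

View pics/side8c.png

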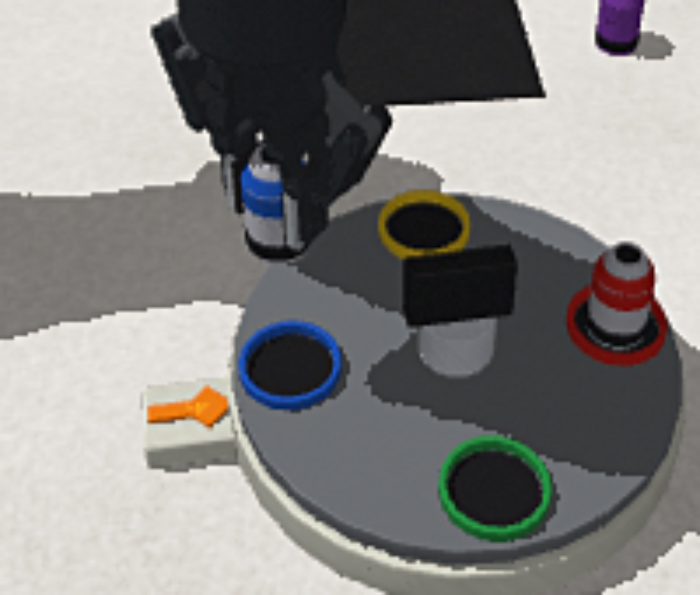

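>>> {"op": "step_arm", "data": {"commands": [0.5, 0.042, -0.05, 0, 0, 0, -1, 0.8, 0, 0, 0, 0, 0, -1, 0.7, 0, 0, 0, 0, 0, -1, 0.5, 0, 0, 0, 0, 0, -1, 0.3, 0, 0, 0, 0, 0, -1, 0.2, 0, 0, 0, 0, 0, -1, 0, 0, 0, 0, 0, 0, -1]}}

```text
time: 15.5
ee_pos: [0.4913, -0.1766, 0.093]
tool_rot: [-0.27, -0.653, -0.27, 0.654]
wrist_force: [1.0, -0.1, -1.3]
finger_gap: 0.0323
```

```bash
python3 nav.py .4907 -.1767 .0815 -45
python3 - <<'E'
from h import *
d=cam('side','side9.png'); cv2.imwrite('pics/side9c.png',cv2.resize(d['img'][200:350,170:350],None,fx=4,fy=4))
E
```

```text
tool y yaw -45.06 tilt 0.03 t 15.5 ee [ 0.4913 -0.1766  0.093 ] j [-0.63  0.45  1.08  1.95 -0.46  1.02 -0.13] gap 0.0323 F [ 1.  -0.1 -1.3]
shift units total (current frame) [ 0.383 -0.013  0.015]  (target frame) [ 0.383 -0.013  0.016]  turn units [-0.0003  0.0001  0.0001] deg [-0.06  0.02  0.02]
```

View pics/side9c.png

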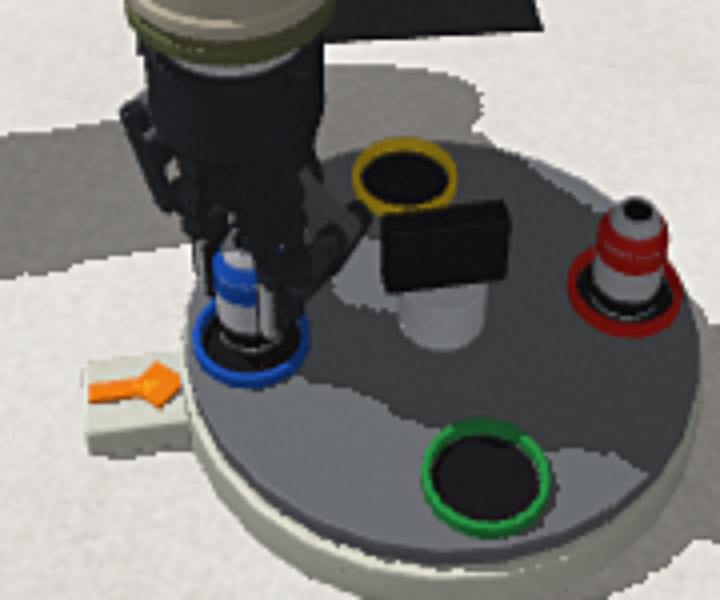

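The objective hangs just above the blue cup (crop about 250,340), centred. I'll lower the last centimetre slowly.

>>> {"op": "step_arm", "data": {"commands": [0.1, 0, 0, 0, 0, 0, -1, 0.1, 0, 0, 0, 0, 0, -1, 0.07, 0, 0, 0, 0, 0, -1, 0, 0, 0, 0, 0, 0, -1, 0, 0, 0, 0, 0, 0, -1]}}

```text
time: 16.05
ee_pos: [0.4914, -0.1767, 0.0853]
tool_rot: [0.27, 0.653, 0.27, -0.653]
wrist_force: [-0.4, 0.2, -1.3]
finger_gap: 0.0323
```

>>> {"op": "step_arm", "data": {"commands": [0.04, 0, 0, 0, 0, 0, -1, 0, 0, 0, 0, 0, 0, -1]}}

```text
time: 16.25
ee_pos: [0.4914, -0.1766, 0.084]
tool_rot: [0.27, 0.653, 0.27, -0.653]
wrist_force: [0.5, 0.2, -1.9]
finger_gap: 0.0324
```

>>> {"op": "step_arm", "data": {"commands": [0.04, 0, 0, 0, 0, 0, -1, 0, 0, 0, 0, 0, 0, -1]}}

```text
time: 16.45
ee_pos: [0.4914, -0.1766, 0.0828]
tool_rot: [-0.27, -0.653, -0.27, 0.653]
wrist_force: [0.2, 1.1, -1.9]
finger_gap: 0.0327
```

>>> {"op": "step_arm", "data": {"commands": [0.03, 0, 0, 0, 0, 0, -1, 0, 0, 0, 0, 0, 0, -1]}}

```text
time: 16.65
ee_pos: [0.4914, -0.1767, 0.082]
tool_rot: [0.27, 0.653, 0.27, -0.653]
wrist_force: [-1.3, -0.2, -0.1]
finger_gap: 0.0322
```

>>> {"op": "step_arm", "data": {"commands": [0.03, 0, 0, 0, 0, 0, -1, 0, 0, 0, 0, 0, 0, -1]}}

```text
time: 16.85
ee_pos: [0.4915, -0.1771, 0.0819]
tool_rot: [0.27, 0.654, 0.27, -0.653]
wrist_force: [-5.8, 0.5, 14.0]
finger_gap: 0.0323
```

Contact at z = 0.0819, which matches the predicted 0.082. I'll back off a hair and release.

>>> {"op": "step_arm", "data": {"commands": [-0.02, 0, 0, 0, 0, 0, -1, 0, 0, 0, 0, 0, 0, 0, 0, 0, 0, 0, 0, 0, 0.3, 0, 0, 0, 0, 0, 0, 0.6, 0, 0, 0, 0, 0, 0, 1, 0, 0, 0, 0, 0, 0, 1, 0, 0, 0, 0, 0, 0, 1]}}

```text
time: 17.55
ee_pos: [0.4914, -0.1766, 0.0817]
tool_rot: [0.27, 0.653, 0.27, -0.653]
wrist_force: [0.5, -0.3, -0.8]
finger_gap: 0.0853
```

>>> {"op": "step_arm", "data": {"commands": [-0.2, 0, 0, 0, 0, 0, 1, -0.5, 0, 0, 0, 0, 0, 1, -0.8, 0, 0, 0, 0, 0, 1, -0.9, 0, 0, 0, 0, 0, 1, -0.9, 0, 0, 0, 0, 0, 1, -0.9, 0, 0, 0, 0, 0, 1, -0.3, 0, 0, 0, 0, 0, 1, 0, 0, 0, 0, 0, 0, 1]}}

```text
time: 18.35
ee_pos: [0.492, -0.1768, 0.2181]
tool_rot: [0.27, 0.654, 0.27, -0.652]
wrist_force: [-0.9, 0.0, -0.4]
finger_gap: 0.0852
```

Run:
```python
from meas import *
for c in('side','top'):
    d=cam(c,c+'10.png'); measure(d); 
    al=ptsW(d,d['range_z']>0); Q=al[(np.hypot(al[:,0]-.491,al[:,1]+.1767)<.03)&(al[:,2]>.09)]; print('obj top',len(Q),Q.mean(0).round(4),Q[:,2].max())
    for n in('blue_centre','yellow_centre','green_centre','blue_cup'):
        for q in r.landmark_of(c,n)[:3]: print(n,round(q['conf'],2),toW(d,q['location']).round(4))
    if c=='side': cv2.imwrite('pics/side10c.png',cv2.resize(d['img'][130:350,150:370],None,fx=2.7,fy=2.7))
print(r.sense()['wrist_force'],r.sense()['time'])
```

```text
yellow 165 [ 0.5776 -0.0759] 0.0266
green 274 [ 0.5919 -0.2654] 0.0267
blue 177 [ 0.49  -0.178] 0.0264
orange 146 [ 0.4331 -0.1819  0.0241] [ 0.409 -0.193  0.02 ] [ 0.452 -0.167  0.027]
axis [ 0.5848 -0.1706] d 0.095
angle 0.003806285641870133 ptr dir -3.067444896061994 blue r 0.0950071568572248
blue dir from yg -3.066005333281206 blue dir -3.063638610420124
obj top 812 [ 0.4911 -0.1874  0.2626] 0.5065573161670042
blue_centre 0.84 [ 0.4909 -0.1756  0.0759]
blue_centre 0.62 [0.7694 0.1631 0.032 ]
blue_centre 0.55 [0.3679 0.3123 0.0326]
green_centre 0.5 [0.4753 0.1609 0.0337]
blue_cup 0.97 [ 0.4912 -0.1788  0.0409]
yellow 221 [ 0.5785 -0.0745] 0.0264
green 210 [ 0.593  -0.2634] 0.0263
blue 164 [ 0.4913 -0.176 ] 0.0262
orange 141 [ 0.4364 -0.1797  0.0218] [ 0.411 -0.19   0.018] [ 0.454 -0.168  0.024]
axis [ 0.5857 -0.169 ] d 0.0948
angle 0.0028814069816074372 ptr dir -3.07004970250211 blue r 0.09474510397115561
blue dir from yg -3.0646204596095084 blue dir -3.0671682955205024
obj top 363 [ 0.49   -0.1666  0.1483] 0.3051912056353212
blue_centre 0.84 [ 0.4922 -0.1734  0.0791]
blue_centre 0.68 [0.3703 0.3094 0.029 ]
blue_centre 0.65 [0.7649 0.1697 0.0356]
yellow_centre 0.66 [0.4793 0.3398 0.0367]
green_centre 0.68 [0.4817 0.1643 0.0347]
blue_cup 0.88 [ 0.4902 -0.1731  0.0427]
[-0.16676324 -0.48981699 -0.92402356] 18.85
```

View pics/side10c.png

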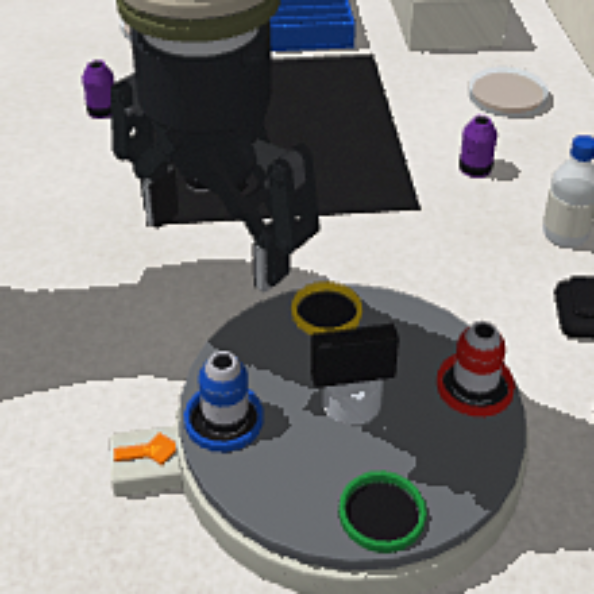

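The blue objective stands upright and centred in the blue cup (crop about 222,400), facing the pointer. The arm is clear, so I'm handing in.

```bash
python3 -c "
from workcell import r
print(r.job_done())"
```

```text
the job is handed in; nothing more can be done
None
```

I turned the carousel clockwise by its knob, about 0.61 rad, until the blue cup faced the pointer, then released it. After that I moved the blue-banded objective from the mat into the blue cup and handed the job in at about 19 s.

- **Cup angle:** the last check gave about 0.003 to 0.004 rad off the pointer from both cameras, well within the 10 degrees allowed.
- **Objective position:** it stands upright in the cup with its centre about 30 to 35 mm above the cup floor. The networks' points for the objective and the cup agree to about 3 mm, and set-down contact was about 14 N.
- **Bystanders:** the green objective was found where it started from both cameras. The yellow one was found there from the top camera only; the side camera did not report it at the end, as the gripper was in the way. The purple look-alikes were left alone.
- **Failed check:** my depth check of the objective's top gave no usable value, because it also picked up points on the gripper above. I relied on the networks and the picture instead.

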